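# Tighten the locknut on the seed mill's gap spindle

## Task

Lock the gap setting of the seed mill. Lay the wide-jawed fork key flat over the flat-sided tang on top of the spindle, with its handle resting on the steel ledge beside the upright stop so that the spindle cannot turn, then push the locknut's lever clockwise (seen from above) until it comes up hard. The spindle must not turn with the nut beyond the small play of the key; leave the key in place.

Things in the scene. Friction and masses are not known exactly. Their poses are not given: they have to be found in the camera images.
- key_grip (a point): Wide fork key: flat loose steel, 16 mm thick. Point: mid-thickness in the 22 mm wide handle, near the mass centre; grasp here across y. +x runs to the open jaw: slot 24 mm wide from x = 37 to the tips at 103 (middle at 70), prongs 12 mm wide (48 over all); handle ends at x = -102. A like key with an 8 mm slot nearby does not fit.
- tang (a point): Upright steel tang on the mill's spindle: 14 mm thick (x), 60 long (y), top 20 mm above this point (last 6 mm narrowed to 8). Point: on the spindle axis, 8 mm above the flat round shoulder (radius 34). Key seated: lies on the shoulder, key_grip at y = +70 mm of this point, same height, key's +x along the tang's -y. Spindle turns more easily (0.12 Nm) than the nut: unheld it follows it.
- stop (a point): Fixed stop on the mill, axes as the tang's at the start. Point: foot of the wall's inner face, 20 mm in x, 145 in y from the spindle axis, level with shoulder and ledge (87 mm above table, 27 above the white housing). Ledge: 69 mm from the wall to -x, 40 long in y; wall 30 high. The handle lies on the ledge 9 mm from the wall; the nut then turns the spindle some 13 deg until the key bears on it.
- knob (a point): Upright round black knob, 20 mm diameter, 45 high, at the end of the locknut's lever, 135 mm from the spindle axis. Point: its centre, about 100 mm above the table, outside the housing's edge, free below. +x points outwards along the lever. Push its side with shut fingers round the spindle axis, clockwise from above; takes about 4 N.
- locknut (a joint): Angle of locknut relative to the spindle, rad: 0 loose, grows clockwise from above, comes up hard at 0.9 (tight). Starts at 0 to 0.25, with the lever 60 to 74 degrees clockwise from the stop's x axis; stays where it is left. The lever itself also turns with the spindle's play.
Things that resemble listed ones, but are neither listed nor needed, are in the scene too. What is shaped like the part that bears key_grip but red is not meant.

How it is judged:
On the way, in this order (a step that is already met when the one before it is completed fails the run):
1. the key lies flat on the spindle shoulder with its jaw over the tang (y of key_grip in the frame of tang between 0.05 and 0.09 m and x of key_grip in the frame of tang between -0.025 and 0.025 m and z of key_grip in the frame of tang between -0.008 and 0.008 m and angle between key_grip's own z axis and vertical below 0.12 rad and angle between the x axis of key_grip and the y axis of tang, either way round below 0.35 rad and angle between the x axis of tang and the x axis of stop, either way round below 0.45 rad), for 0.2 s.
2. the locknut is turned tight while the key holds the spindle (all of step 1 and value of joint locknut above 0.75 rad), for 0.2 s.
At the end, for the whole second after the job is handed in: Locknut above 0.75 rad; wide key flat (7 deg) and at rest on the shoulder, jaw over the tang (grip point 50 to 90 mm out on the tang's +y, 25 mm sideways, 8 mm in height, within 20 deg of the tang); spindle turned less than 25 deg (all of step 2 and linear speed of key below 0.02 m/s); the robot touches nothing.
It fails at once if the spindle turns more than 25 degrees (angle between the x axis of tang and the x axis of stop, either way round above 0.45 rad).
It also fails if it takes over 58 s, if anything falls off the work surface, if the arm or the gripper's body presses on something with over 40 N, if the wrist force passes 120 N, or if a joint passes its speed limit or range.

## Robot

A 7-joint arm with a two-finger parallel gripper is mounted at the origin on the work surface. World frame = base frame: x ahead of the robot, y to its left, z up, the work surface at z = 0. Lengths are in m, angles in rad, forces in N, time in s.
With the tool pointing down it reaches from about 0.425 to 0.925 m from the base axis. Payload 6.8 kg.
Tool frame: the origin (TCP) lies between the finger pads; the fingertips stand r.tcp_to_tips ahead of it and the grasp point (between the pads) lies 3 mm ahead of it (r.tcp_to_tips is the distance from the TCP to the fingertips, in m); z points along the fingers, y is the line along which they close (so a half turn about z gives the same grasp; the last joint's range is limited). The gripper opens to 85 mm and grips with 20 to 120 N. Pads are 22 mm wide; open, the fingers measure 114 mm over their backs; the gripper's body (76 mm by 85 mm) begins 54 mm behind the grasp point. The pads swing forward as they close: fully open they stand 13 mm farther back than shut.
Start: joints at [1.042, 0.477, 0.022, 1.555, -0.011, 1.109, -0.083], TCP at [0.276, -0.616, 0.253] pointing down, gripper open.
Joint ranges: [-2.96, 2.96], [-0.34, 2.1], [-1.41, 1.46], [0.24, 2.44], [-1.37, 4.51], [0.17, 1.92], [-2.96, 2.96]. Speed limits (rad/s): [2.39, 2.39, 3.14, 3.14, 3.14, 3.14, 3.14].

## Interface

Orientations are given as a rotation vector (axis times angle).
In Python, from bench import r gives the robot as it stands. The module is installed in compiled form; this text tells all that it offers.
- The arm moves only by the tool step_arm, never from a script. Its argument "moves" is a list of rows, each an object of numbers: "rx", "ry", "rz": the turn, a rotation vector about the tool's x, y, z in degrees; "dx", "dy", "dz": the shift along the tool's x, y, z in mm; "gripper": the opening, from -1 (shut) to 1 (fully open). In form: [{"rx": .., "ry": .., "rz": .., "dx": .., "dy": .., "dz": .., "gripper": ..}, ...]. A call has 1 to 20 rows; each row shifts and turns the commanded pose from where the row before left it, along the tool's axes as they then stand; what a row does not reach is not made up. A row lasts 1/8 s, in which the tool goes at most 62.5 mm and 10.7 degrees, less where a joint would pass 70% of its speed; a pose out of reach is approached as far as the arm can. A call is refused whole if a number of a shift passes 62.5 or a number of a turn 10.7, either way. A call with a gripper value outside its range is refused whole. The fingers move at their own pace and stop on an object; "grip_force" is the grip in N (left out, the last holds). Time passes only in rows, so rows that do not move let the fingers close. It gives the time, the measured TCP pose, the force, the opening and the grip force at its end, in the units of the state.
- r.get_obs(): the state, without advancing time (a new reading comes with each control period).
- r.grab_frame(name): name is "scene" or "top"; returns the picture (420x560x3 uint8, blue, green, red); there is no depth.
- r.camera_info(name): a dict with "mtx" (3x3 intrinsics, pixels), "D" ([k1, k2, p1, p2, k3] as OpenCV has them; the pictures are not rectified), "rvec" (rotation vector, rad) and "tvec" (3), from world to camera coordinates, as OpenCV has them. Camera axes: x right, y down, z forward; pixel columns grow to the right and rows downward; lengths in m; the calibration is good to about 2 mm. A picture is of the moment at which its call begins. camera_info takes no time and is no camera call.
- r.hand_in(): hands the job in; it is judged then, once.
The state is a dict: "clock": time; "joints": joint angles; "qvel": joint speeds; "tau": joint torques, N m; "tcp_pos": TCP position; "orientation": TCP orientation; "contact_force": force on the tool from outside, world axes, zero at the start; "moment": the same for the moment, N m; "grip_width": finger opening in m; "gripper_force": force on a finger pad.
Only numpy, scipy, OpenCV 4.12 (cv2) and the standard library are available. Lean on these libraries where they do the work, as an engineer would, in place of code of your own. Each camera call takes 0.05 s, during which the arm holds its last target. There are 200 camera calls.

## Working session

There is one attempt and no reset: what is moved stays moved. The work goes in short steps, Python scripts to look and compute and a tool call to move; the robot and the scene stay as the last step left them, time stands still between calls to the robot, and variables do not carry over. Pictures are saved under pics/ and viewed, at most 10 in all, crops included, and the job is handed in when it is done.

Besides the shell and the picture viewer there is one more tool, called after ">>>" as name(argument=value, ...), one argument or row to a line, values as JSON. step_arm: Moves the arm, as the interface text tells. Its arguments: {"type":"object","properties":{"moves":{"type":"array","items":{"type":"object","properties":{"rx":{"type":"number"},"ry":{"type":"number"},"rz":{"type":"number"},"dx":{"type":"number"},"dy":{"type":"number"},"dz":{"type":"number"},"gripper":{"type":"number"}}}},"grip_force":{"type":"number"}},"required":["moves"]}

```bash
mkdir -p pics
cat > h.py <<'E'
import numpy as np, cv2
from bench import r
def snap(n,f):
    im=r.grab_frame(n); cv2.imwrite('pics/'+f,im); return im
def ray(n,uv):
    c=r.camera_info(n); R=cv2.Rodrigues(np.array(c['rvec'],float))[0]; t=np.array(c['tvec'],float).ravel()
    p=cv2.undistortPoints(np.array(uv,float).reshape(-1,1,2),np.array(c['mtx']),np.array(c['D'])).reshape(-1,2)
    d=np.c_[p,np.ones(len(p))]@R; return -R.T@t,d
def onz(n,uv,z):
    o,d=ray(n,uv); return o+d*((z-o[2])/d[:,2])[:,None]
def proj(n,P):
    c=r.camera_info(n); return cv2.projectPoints(np.array(P,float).reshape(-1,3),np.array(c['rvec'],float),np.array(c['tvec'],float),np.array(c['mtx']),np.array(c['D']))[0].reshape(-1,2)
E
python3 - <<'E'
from h import *
snap('top','t0.png');snap('scene','s0.png')
for n in('top','scene'):
    print(n,ray(n,[[280,210]]))
print(r.get_obs(),r.tcp_to_tips)
E
```

```text
top (array([0.26259367, 0.04753049, 1.24032495]), array([[ 0.19955644, -0.01763629, -0.97978649]]))
scene (array([0.90605201, 0.49636377, 0.55055936]), array([[-0.53115343, -0.61050283, -0.58755068]]))
{'clock': 0.1, 'joints': array([ 1.04188336,  0.47775172,  0.02234693,  1.55635564, -0.01152713,
        1.10929639, -0.08312104]), 'qvel': array([-0.00042854, -0.0006766 ,  0.0025891 , -0.00368042, -0.00149066,
        0.00124262, -0.00149235]), 'tau': array([ 5.32342965e-03, -5.97762179e+01,  1.61451392e+00, -2.81954384e+01,
        1.29460066e-02,  5.07084100e-03, -5.04835862e-05]), 'tcp_pos': array([ 0.27553089, -0.61565523,  0.2523987 ]), 'orientation': array([-3.07072758e+00, -6.55780186e-01,  7.06592893e-04]), 'contact_force': array([-0.24487004,  0.80041947, -1.08219006]), 'moment': array([ 0.01780344, -0.04075102, -0.03481315]), 'gripper_force': 0.0, 'grip_width': 0.08539913789246519} 0.022
```

View pics/t0.png

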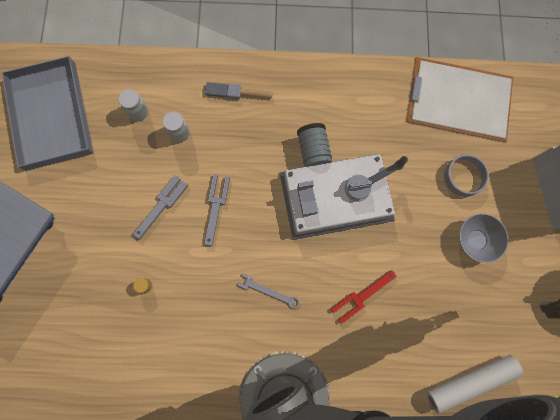

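View pics/s0.png

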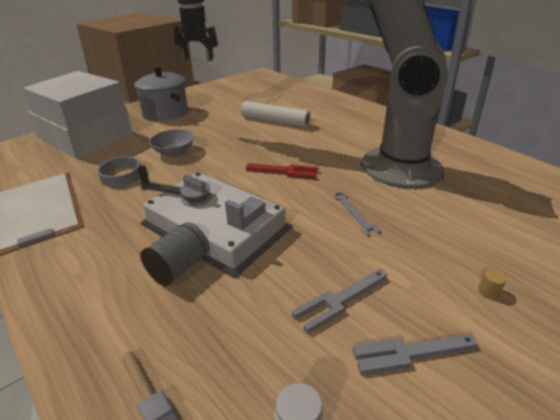

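The top view shows two grey forks, at about (160,207) and (217,210), and a red one at (363,297). The mill is at (338,195), with its stop and ledge at (308,200), its tang at (358,186) and its knob at (403,162). The fork at (217,210) appears to have the wider slot, so I'll check that in a crop.

Run:
```python
import cv2,numpy as np
a=cv2.imread('pics/t0.png')
l=cv2.resize(a[165:255,125:245],(720,540),interpolation=cv2.INTER_CUBIC)
m=cv2.resize(a[140:245,275:415],(800,600),interpolation=cv2.INTER_CUBIC)
cv2.imwrite('pics/c1.png',l);cv2.imwrite('pics/c2.png',m)
```

```text
(no output)
```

View pics/c1.png

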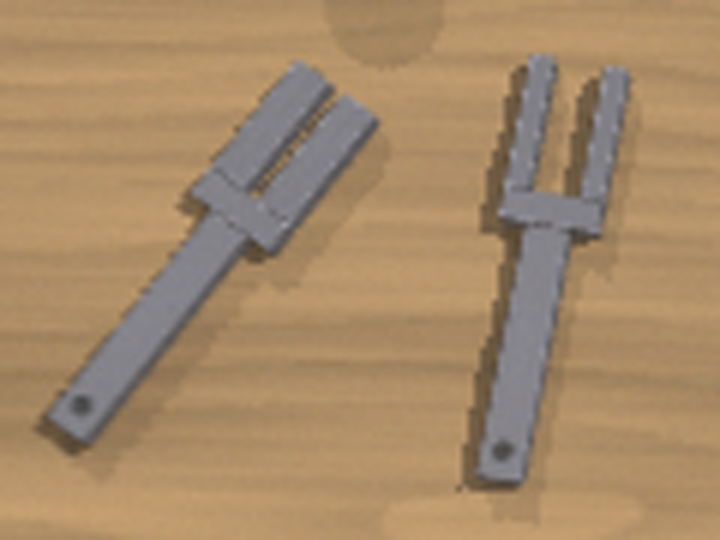

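View pics/c2.png

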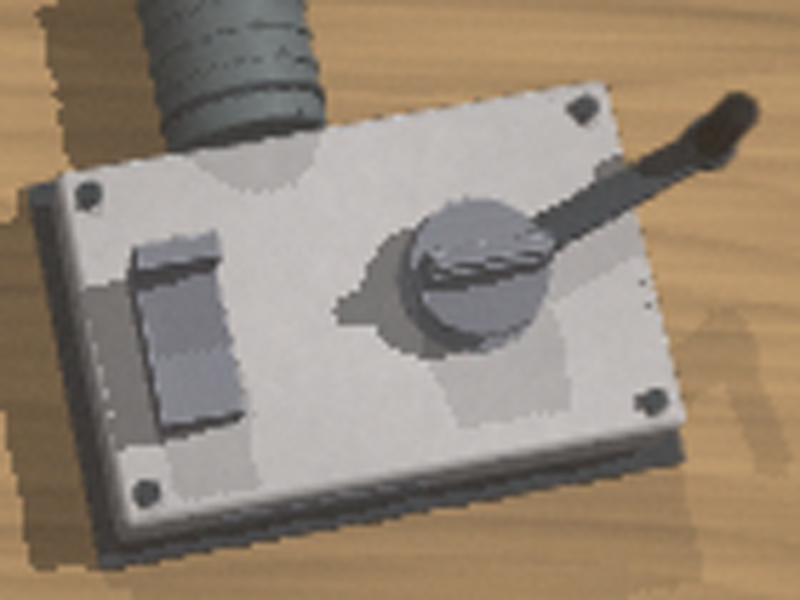

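The crops show the right-hand fork (217,210) has the wide slot and slim prongs, so it is the one meant. The left one has the 8 mm slot and the red one is excluded. On the mill, the ledge and wall are on the left with the wall at its far end, and the tang lies on the round shoulder.

```bash
cat > m.py <<'E'
from h import *
from scipy.spatial.transform import Rotation as Ro
def c1(*p): return [((u-3)/6+125,(v-3)/6+165) for u,v in p]
def c2(*p): return [(u/5.714+275-.4,v/5.714+140-.4) for u,v in p]
k=onz('top',c1((501,482),(540,57),(618,69),(545,228)),.016)
tip=(k[1]+k[2])/2; end=k[0]; ax=(tip-end); L=np.linalg.norm(ax[:2])
kyaw=np.arctan2(ax[1],ax[0]); kg=end+ax/L*.102
print('key',end,tip,'L',L,'gap',np.linalg.norm(k[1]-k[2]),'yaw',np.degrees(kyaw),'grip',kg)
h=onz('top',c2((65,172),(600,85),(685,418),(120,530)),.060)
print('housing',h[:,:2], [np.degrees(np.arctan2(*(a-b)[[1,0]])) for a,b in((h[0],h[1]),(h[3],h[2]),(h[0],h[3]),(h[1],h[2]))])
sh=onz('top',c2((482,274),(412,274),(552,274)),.087); print('shoulder',sh)
tg=onz('top',c2((426,268),(548,240)),.115); print('tang',tg,tg.mean(0),np.degrees(np.arctan2(*(tg[0]-tg[1])[[1,0]])))
st=onz('top',c2((138,270),(218,258),(243,410),(160,432)),.087); print('ledge',st)
kb=onz('top',c2((740,107)),.1225); print('knob',kb)
E
python3 - <<'E'
from m import *
print('R',Ro.from_rotvec(r.get_obs()['orientation']).as_matrix().round(3))
s=cv2.imread('pics/s0.png')
y=np.radians(102); 
def T(p,th,q): return np.array(p)+np.array([np.cos(th)*q[0]-np.sin(th)*q[1],np.sin(th)*q[0]+np.cos(th)*q[1],q[2]])
for P,c in((kg,(0,0,255)),(tip,(0,0,255)),(end,(0,0,255)),(sh[0],(0,255,0)),(tg[0],(255,0,0)),(tg[1],(255,0,0)),(kb[0],(0,255,255)),*[(q,(0,255,0)) for q in st],*[(q,(255,0,255)) for q in h]):
    u=proj('scene',P)[0]; cv2.circle(s,tuple(int(v*8) for v in u),8,c,-1,cv2.LINE_AA,3)
cv2.imwrite('pics/s1.png',cv2.resize(s[150:350,120:420],(800,533),interpolation=cv2.INTER_CUBIC))
E
```

```text
key [0.40616335 0.22387307 0.016     ] [0.60935063 0.19838549 0.016     ] L 0.20477960908248194 gap 0.037975484113186624 yaw -7.1497745070084076 grip [0.50737022 0.21117779 0.016     ]
housing [[ 0.61846445  0.01276078]
 [ 0.67286039 -0.25176678]
 [ 0.50553534 -0.29052202]
 [ 0.44233804 -0.01786779]] [np.float64(101.61999734845068), np.float64(103.04989034924053), np.float64(9.865140846557395), np.float64(13.040698924138603)]
shoulder [[ 0.5668831  -0.18658527  0.087     ]
 [ 0.56572513 -0.15302767  0.087     ]
 [ 0.56804706 -0.22022285  0.087     ]]
tang [[ 0.56146977 -0.15470917  0.115     ]
 [ 0.5769499  -0.21204646  0.115     ]] [ 0.56920983 -0.18337781  0.115     ] 105.10870742143457
ledge [[ 0.56320416 -0.02231789  0.087     ]
 [ 0.57039222 -0.0603008   0.087     ]
 [ 0.49702859 -0.07306818  0.087     ]
 [ 0.48524059 -0.034173    0.087     ]]
knob [[ 0.64281968 -0.30220747  0.1225    ]]
R [[ 0.913  0.408 -0.001]
 [ 0.408 -0.913  0.001]
 [-0.    -0.002 -1.   ]]
```

View pics/s1.png

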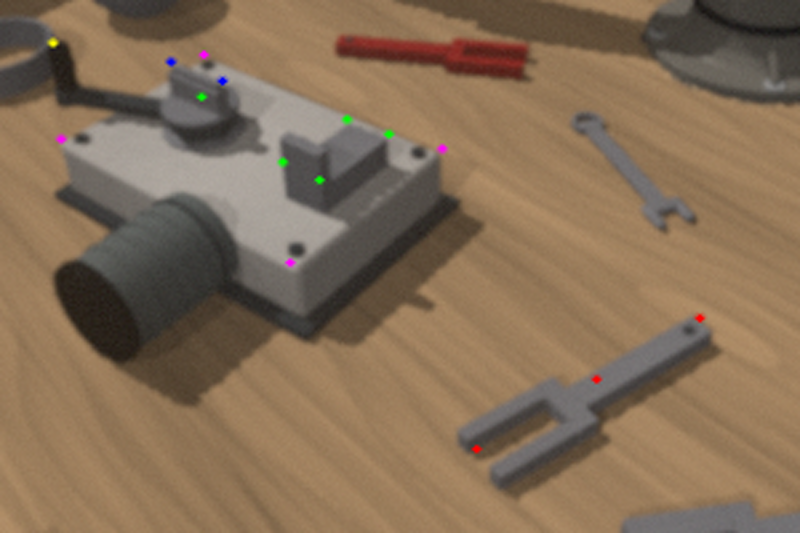

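The overlay agrees with the parts apart from a steady ~3 px offset of the scene camera. I'll use the top camera as the reference and move above the key.

>>> step_arm(
  moves=[
    {"dx": 20, "dy": -12, "gripper": 0.2},
    {"dx": 41, "dy": -24},
    {"dx": 42, "dy": -25},
    {"dx": 42, "dy": -25},
    {"dx": 42, "dy": -25},
    {"dx": 42, "dy": -25},
    {"dx": 42, "dy": -25},
    {"dx": 42, "dy": -25},
    {"dx": 30, "dy": -29},
    {"dx": 22, "dy": -47},
    {"dx": 22, "dy": -47},
    {"dx": 22, "dy": -47},
    {"dx": 22, "dy": -47},
    {"dx": 22, "dy": -47},
    {"dx": 22, "dy": -47},
    {"dx": 22, "dy": -47},
    {"dx": 22, "dy": -47},
    {"dx": 22, "dy": -46},
    {"dx": 20, "dy": -40},
    {"dx": 5, "dy": -20},
  ],
)

```text
invalid input at $.moves[0]: expected keys rx, ry, rz, dx, dy, dz, gripper
```

>>> step_arm(
  moves=[
    {"rz": -10.6, "dz": 10},
    {"rz": -10.6, "dz": 10},
    {"rz": -10.6, "dz": 10},
    {"rz": -10.6, "dz": 10},
    {"rz": -10.6, "dz": 10},
    {"rz": -10.6, "dz": 10},
    {"rz": -10.6, "dz": 10},
    {"rz": -10.6, "dz": 10},
    {"rz": -10.6, "dz": 10},
    {"rz": -10.6, "dz": 10},
    {"rz": -10.6, "dz": 10},
    {"rz": -10.6, "dz": 10},
    {"rz": -10.6, "dz": 10},
    {"rz": -10.6, "dz": 10},
    {},
    {},
  ],
)

```text
invalid input at $.moves[0]: expected keys rx, ry, rz, dx, dy, dz, gripper
```

>>> step_arm(
  moves=[
    {"rx": 0, "ry": 0, "rz": 0, "dx": 20, "dy": -12, "dz": 0, "gripper": 0.2},
    {"rx": 0, "ry": 0, "rz": 0, "dx": 50, "dy": -30, "dz": 0, "gripper": 0.2},
    {"rx": 0, "ry": 0, "rz": 0, "dx": 52, "dy": -31, "dz": 0, "gripper": 0.2},
    {"rx": 0, "ry": 0, "rz": 0, "dx": 52, "dy": -31, "dz": 0, "gripper": 0.2},
    {"rx": 0, "ry": 0, "rz": 0, "dx": 52, "dy": -31, "dz": 0, "gripper": 0.2},
    {"rx": 0, "ry": 0, "rz": 0, "dx": 52, "dy": -31, "dz": 0, "gripper": 0.2},
    {"rx": 0, "ry": 0, "rz": 0, "dx": 50, "dy": -31, "dz": 0, "gripper": 0.2},
    {"rx": 0, "ry": 0, "rz": 0, "dx": 24, "dy": -50, "dz": 0, "gripper": 0.2},
    {"rx": 0, "ry": 0, "rz": 0, "dx": 24, "dy": -52, "dz": 0, "gripper": 0.2},
    {"rx": 0, "ry": 0, "rz": 0, "dx": 24, "dy": -52, "dz": 0, "gripper": 0.2},
    {"rx": 0, "ry": 0, "rz": 0, "dx": 24, "dy": -52, "dz": 0, "gripper": 0.2},
    {"rx": 0, "ry": 0, "rz": 0, "dx": 24, "dy": -52, "dz": 0, "gripper": 0.2},
    {"rx": 0, "ry": 0, "rz": 0, "dx": 24, "dy": -52, "dz": 0, "gripper": 0.2},
    {"rx": 0, "ry": 0, "rz": 0, "dx": 24, "dy": -52, "dz": 0, "gripper": 0.2},
    {"rx": 0, "ry": 0, "rz": 0, "dx": 24, "dy": -52, "dz": 0, "gripper": 0.2},
    {"rx": 0, "ry": 0, "rz": 0, "dx": 20, "dy": -40, "dz": 0, "gripper": 0.2},
    {"rx": 0, "ry": 0, "rz": 0, "dx": 8, "dy": -10, "dz": 0, "gripper": 0.2},
  ],
)

```text
clock: 2.22
tcp_pos: [0.5038, 0.216, 0.2534]
orientation: [-3.068, -0.666, 0.0]
contact_force: [1.4, -0.7, 1.1]
grip_width: 0.051
gripper_force: 0.0
```

>>> step_arm(
  moves=[
    {"rx": 0, "ry": 0, "rz": -10.6, "dx": 0, "dy": 0, "dz": 10, "gripper": 0.2},
    {"rx": 0, "ry": 0, "rz": -10.6, "dx": 0, "dy": 0, "dz": 10, "gripper": 0.2},
    {"rx": 0, "ry": 0, "rz": -10.6, "dx": 0, "dy": 0, "dz": 10, "gripper": 0.2},
    {"rx": 0, "ry": 0, "rz": -10.6, "dx": 0, "dy": 0, "dz": 10, "gripper": 0.2},
    {"rx": 0, "ry": 0, "rz": -10.6, "dx": 0, "dy": 0, "dz": 10, "gripper": 0.2},
    {"rx": 0, "ry": 0, "rz": -10.6, "dx": 0, "dy": 0, "dz": 10, "gripper": 0.2},
    {"rx": 0, "ry": 0, "rz": -10.6, "dx": 0, "dy": 0, "dz": 10, "gripper": 0.2},
    {"rx": 0, "ry": 0, "rz": -10.6, "dx": 0, "dy": 0, "dz": 10, "gripper": 0.2},
    {"rx": 0, "ry": 0, "rz": -10.6, "dx": 0, "dy": 0, "dz": 10, "gripper": 0.2},
    {"rx": 0, "ry": 0, "rz": -10.6, "dx": 0, "dy": 0, "dz": 10, "gripper": 0.2},
    {"rx": 0, "ry": 0, "rz": -10.6, "dx": 0, "dy": 0, "dz": 10, "gripper": 0.2},
    {"rx": 0, "ry": 0, "rz": -10.6, "dx": 0, "dy": 0, "dz": 10, "gripper": 0.2},
    {"rx": 0, "ry": 0, "rz": -10.6, "dx": 0, "dy": 0, "dz": 10, "gripper": 0.2},
    {"rx": 0, "ry": 0, "rz": -10.6, "dx": 0, "dy": 0, "dz": 10, "gripper": 0.2},
    {"rx": 0, "ry": 0, "rz": 0, "dx": 0, "dy": 0, "dz": 0, "gripper": 0.2},
  ],
)

```text
clock: 4.1
tcp_pos: [0.505, 0.2102, 0.1125]
orientation: [-0.208, -3.133, 0.002]
contact_force: [1.2, -0.6, 0.7]
grip_width: 0.0513
gripper_force: 0.0
```

```bash
cat > go.py <<'E'
import sys
from h import *
from scipy.spatial.transform import Rotation as Ro
def go(x,y,z,yaw):
    o=r.get_obs(); R=Ro.from_rotvec(o['orientation']).as_matrix()
    t=np.radians(yaw); W=np.array([[np.cos(t),np.sin(t),0],[np.sin(t),-np.cos(t),0],[0,0,-1]])
    d=np.array([x,y,z])-o['tcp_pos']
    print('clk',o['clock'].__round__(2),'tcp',o['tcp_pos'].round(4),'yaw',np.degrees(np.arctan2(R[1,0],R[0,0])).round(1),'grip',round(o['grip_width'],4),round(o['gripper_force'],1),'F',o['contact_force'].round(1))
    print('rot',np.degrees(Ro.from_matrix(R.T@W).as_rotvec()).round(1),'d before',(R.T@d*1e3).round(1),'d after',(W.T@d*1e3).round(1),'j',o['joints'].round(2))
if __name__=='__main__': go(*map(float,sys.argv[1:]))
E
python3 go.py .507 .211 .023 172.85
```

```text
clk 4.1 tcp [0.505  0.2102 0.1125] yaw 172.4 grip 0.0513 0.0 F [ 1.2 -0.6  0.7]
rot [-0.1 -0.1 -0.5] d before [-2.   1.1 89.5] d after [-1.9  1.  89.5] j [ 0.15  0.6  -0.86  1.94  0.59  0.88  0.42]
```

>>> step_arm(
  moves=[
    {"rx": 0, "ry": 0, "rz": -0.5, "dx": -2, "dy": 1, "dz": 25, "gripper": 0.2},
    {"rx": 0, "ry": 0, "rz": 0, "dx": 0, "dy": 0, "dz": 30, "gripper": 0.2},
    {"rx": 0, "ry": 0, "rz": 0, "dx": 0, "dy": 0, "dz": 20, "gripper": 0.2},
    {"rx": 0, "ry": 0, "rz": 0, "dx": 0, "dy": 0, "dz": 14, "gripper": 0.2},
    {"rx": 0, "ry": 0, "rz": 0, "dx": 0, "dy": 0, "dz": 0, "gripper": 0.2},
    {"rx": 0, "ry": 0, "rz": 0, "dx": 0, "dy": 0, "dz": 0, "gripper": -1},
    {"rx": 0, "ry": 0, "rz": 0, "dx": 0, "dy": 0, "dz": 0, "gripper": -1},
    {"rx": 0, "ry": 0, "rz": 0, "dx": 0, "dy": 0, "dz": 0, "gripper": -1},
    {"rx": 0, "ry": 0, "rz": 0, "dx": 0, "dy": 0, "dz": 0, "gripper": -1},
  ],
  grip_force=70,
)

```text
clock: 5.22
tcp_pos: [0.5086, 0.212, 0.0255]
orientation: [0.192, 3.134, 0.001]
contact_force: [-0.6, -1.3, 5.9]
grip_width: 0.0206
gripper_force: 69.2
```

```bash
python3 go.py .507 .211 .023 172.85
```

```text
clk 5.22 tcp [0.5086 0.212  0.0255] yaw 173.0 grip 0.0206 69.2 F [-0.6 -1.3  5.9]
rot [0.  0.1 0.1] d before [ 1.5 -1.2  2.5] d after [ 1.5 -1.2  2.5] j [ 0.07  0.73 -0.75  1.97  0.74  0.74  0.32]
```

>>> step_arm(
  moves=[
    {"rx": 0, "ry": 0, "rz": 0, "dx": 0, "dy": 0, "dz": -20, "gripper": -1},
    {"rx": 0, "ry": 0, "rz": 0, "dx": 0, "dy": 0, "dz": -35, "gripper": -1},
    {"rx": 0, "ry": 0, "rz": 0, "dx": 0, "dy": 0, "dz": -40, "gripper": -1},
    {"rx": 0, "ry": 0, "rz": 0, "dx": 0, "dy": 0, "dz": -40, "gripper": -1},
    {"rx": 0, "ry": 0, "rz": 0, "dx": 0, "dy": 0, "dz": -20, "gripper": -1},
    {"rx": 0, "ry": 0, "rz": 10, "dx": 0, "dy": 0, "dz": 0, "gripper": -1},
    {"rx": 0, "ry": 0, "rz": 10, "dx": 0, "dy": 0, "dz": 0, "gripper": -1},
    {"rx": 0, "ry": 0, "rz": 10, "dx": 0, "dy": 0, "dz": 0, "gripper": -1},
    {"rx": 0, "ry": 0, "rz": 10, "dx": 0, "dy": 0, "dz": 0, "gripper": -1},
    {"rx": 0, "ry": 0, "rz": 10, "dx": 0, "dy": 0, "dz": 0, "gripper": -1},
    {"rx": 0, "ry": 0, "rz": 10, "dx": 0, "dy": 0, "dz": 0, "gripper": -1},
    {"rx": 0, "ry": 0, "rz": 10, "dx": 0, "dy": 0, "dz": 0, "gripper": -1},
    {"rx": 0, "ry": 0, "rz": 0, "dx": 0, "dy": 0, "dz": 0, "gripper": -1},
  ],
)

```text
clock: 6.85
tcp_pos: [0.5075, 0.2116, 0.1791]
orientation: [-1.953, -2.461, 0.001]
contact_force: [0.4, 0.2, -2.4]
grip_width: 0.0201
gripper_force: 69.2
```

```bash
python3 go.py .552 -.118 .18 102
```

```text
clk 6.85 tcp [0.5075 0.2116 0.1791] yaw 103.1 grip 0.0201 69.2 F [ 0.4  0.2 -2.4]
rot [-0.   0.   1.1] d before [-331.1  -31.5   -0.7] d after [-331.7  -25.    -0.9] j [ 0.01  0.44 -0.66  1.89  0.33  0.92 -0.57]
```

>>> step_arm(
  moves=[
    {"rx": 0, "ry": 0, "rz": 1.1, "dx": -20, "dy": -2, "dz": 0, "gripper": -1},
    {"rx": 0, "ry": 0, "rz": 0, "dx": -45, "dy": -3, "dz": 0, "gripper": -1},
    {"rx": 0, "ry": 0, "rz": 0, "dx": -50, "dy": -4, "dz": 0, "gripper": -1},
    {"rx": 0, "ry": 0, "rz": 0, "dx": -50, "dy": -4, "dz": 0, "gripper": -1},
    {"rx": 0, "ry": 0, "rz": 0, "dx": -50, "dy": -4, "dz": 0, "gripper": -1},
    {"rx": 0, "ry": 0, "rz": 0, "dx": -50, "dy": -4, "dz": 0, "gripper": -1},
    {"rx": 0, "ry": 0, "rz": 0, "dx": -45, "dy": -3, "dz": 0, "gripper": -1},
    {"rx": 0, "ry": 0, "rz": 0, "dx": -22, "dy": -1, "dz": 0, "gripper": -1},
    {"rx": 0, "ry": 0, "rz": 0, "dx": 0, "dy": 0, "dz": 0, "gripper": -1},
    {"rx": 0, "ry": 0, "rz": 0, "dx": 0, "dy": 0, "dz": 0, "gripper": -1},
  ],
)

```text
clock: 8.1
tcp_pos: [0.5519, -0.1178, 0.1791]
orientation: [-1.977, -2.44, -0.0]
contact_force: [-0.2, 0.1, -4.3]
grip_width: 0.0199
gripper_force: 69.2
```

```bash
python3 go.py .552 -.118 .18 102
python3 - <<'E'
from h import *
a=snap('top','t1.png'); b=snap('scene','s2.png')
A=cv2.resize(a[140:245,275:415],(800,600),interpolation=cv2.INTER_CUBIC)
B=cv2.resize(b[130:280,120:320],(800,600),interpolation=cv2.INTER_CUBIC)
cv2.imwrite('pics/c3.png',A); cv2.imwrite('pics/c4.png',B)
E
```

```text
clk 8.1 tcp [ 0.5519 -0.1178  0.1791] yaw 102.0 grip 0.0199 69.2 F [-0.2  0.1 -4.3]
rot [-0. -0. -0.] d before [-0.2  0.  -0.9] d after [-0.2  0.  -0.9] j [ 0.55  0.44 -0.57  1.86  0.29  0.92  0.05]
```

View pics/c4.png

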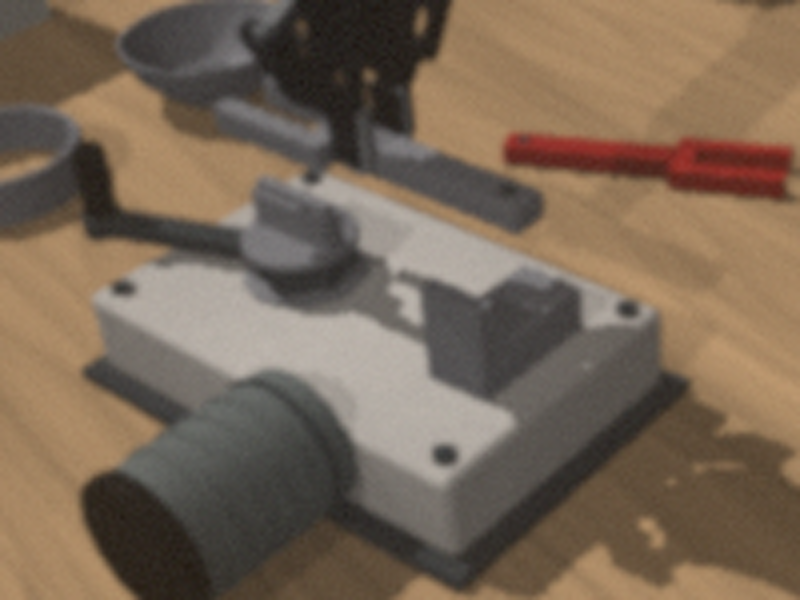

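View pics/c3.png

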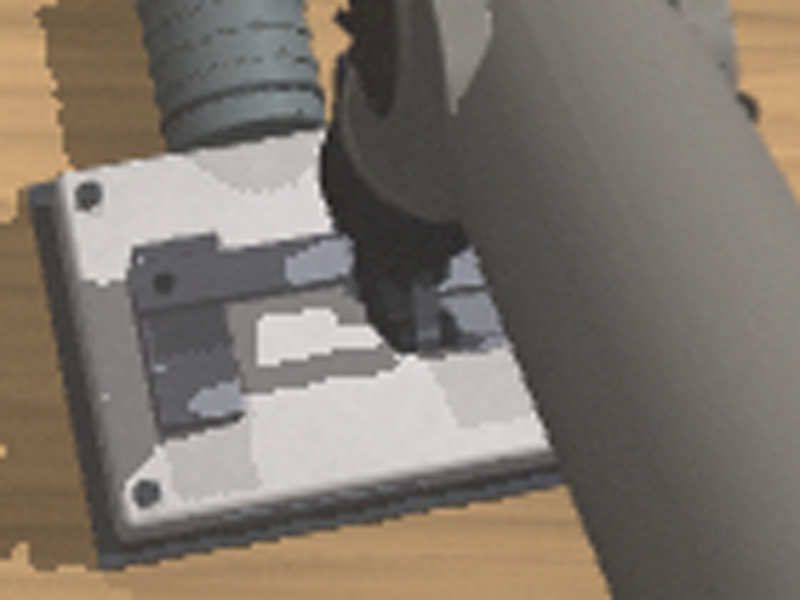

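The pictures show the key held level over the mill, with its handle end at top-crop (137,285) and scene-crop (535,200). The tang ridge runs in the scene crop from about (262,182) to (318,212). Next I'll compute the relative offsets in each camera.

Run:
```python
from h import *
def c2(*p): return [(u/5.714+275-.4,v/5.714+140-.4) for u,v in p]
def c4(*p): return [(u/4+120-.4,v/4+130-.4) for u,v in p]
zt=.1791-.0175+.008
P=np.array([.5519,-.1178,zt]); y=np.array([-np.sin(np.radians(12)),np.cos(np.radians(12)),0])
e=P+.1035*y
print('pred end',e,'hole',P+.091*y)
print('top px of pred end in c3',(proj('top',e)-[275,140]+.4)*5.714,'hole',(proj('top',P+.0915*y)-[275,140]+.4)*5.714)
print('scene px of pred end in c4',(proj('scene',e)-[120,130]+.4)*4,'hole',(proj('scene',P+.0915*y)-[120,130]+.4)*4)
print('scene tang',onz('scene',c4((262,182),(318,212),(290,197)),.115))
# model mill predictions
A=np.array([.567,-.1866,0]); x=np.array([np.cos(np.radians(12)),np.sin(np.radians(12)),0])
M=lambda a,b,z:A+a*x+b*y+[0,0,z]
Q=[M(0,-.03,.115),M(0,.03,.115),M(.02,.125,.087),M(.02,.165,.087),M(-.049,.125,.087),M(-.049,.165,.087),M(.02,.125,.117),M(.02,.165,.117),M(.0,0,.087)]
n=['tang-','tang+','wallfoot-','wallfoot+','ledge-','ledge+','walltop-','walltop+','axis']
for k,a,b in zip(n,(proj('top',Q)-[275,140]+.4)*5.714,(proj('scene',Q)-[120,130]+.4)*4): print(k,a.round(),b.round())
```

```text
pred end [ 0.53038114 -0.01656172  0.1696    ] hole [ 0.53298004 -0.02878857  0.1696    ]
top px of pred end in c3 [[135.79119886 294.8279405 ]] hole [[162.52133688 290.19978182]]
scene px of pred end in c4 [[528.47669242 190.45266206]] hole [[509.46640776 183.11681146]]
scene tang [[ 0.58028135 -0.20023554  0.115     ]
 [ 0.57405118 -0.15075026  0.115     ]
 [ 0.57710875 -0.1750567   0.115     ]]
tang- [556. 248.] [259. 167.]
tang+ [431. 270.] [332. 199.]
wallfoot- [217. 278.] [440. 316.]
wallfoot+ [135. 292.] [498. 343.]
ledge- [246. 418.] [525. 256.]
ledge+ [163. 433.] [583. 280.]
walltop- [224. 262.] [435. 268.]
walltop+ [139. 277.] [494. 294.]
axis [482. 274.] [302. 225.]
```

>>> step_arm(
  moves=[
    {"rx": 0, "ry": 0, "rz": 0, "dx": 0, "dy": 0, "dz": 14, "gripper": -1},
    {"rx": 0, "ry": 0, "rz": 0, "dx": 0, "dy": 0, "dz": 15, "gripper": -1},
    {"rx": 0, "ry": 0, "rz": 0, "dx": 0, "dy": 0, "dz": 0, "gripper": -1},
    {"rx": 0, "ry": 0, "rz": 0, "dx": 0, "dy": 0, "dz": 0, "gripper": -1},
  ],
)

```text
clock: 8.7
tcp_pos: [0.5525, -0.1179, 0.1501]
orientation: [-1.978, -2.44, -0.0]
contact_force: [0.2, -0.4, -2.9]
grip_width: 0.0199
gripper_force: 69.1
```

```bash
python3 go.py .552 -.118 .15 102
python3 - <<'E'
from h import *
b=np.mean([r.grab_frame('scene').astype(float) for _ in range(6)],0).astype(np.uint8)
cv2.imwrite('pics/s3.png',b)
cv2.imwrite('pics/c5.png',cv2.resize(b[145:220,165:265],(800,600),interpolation=cv2.INTER_CUBIC))
E
```

```text
clk 8.7 tcp [ 0.5525 -0.1179  0.1501] yaw 101.9 grip 0.0199 69.1 F [ 0.2 -0.4 -2.9]
rot [-0.  -0.  -0.1] d before [ 0.1 -0.5  0.1] d after [ 0.1 -0.5  0.1] j [ 0.53  0.48 -0.55  1.89  0.32  0.87  0.03]
```

View pics/c5.png

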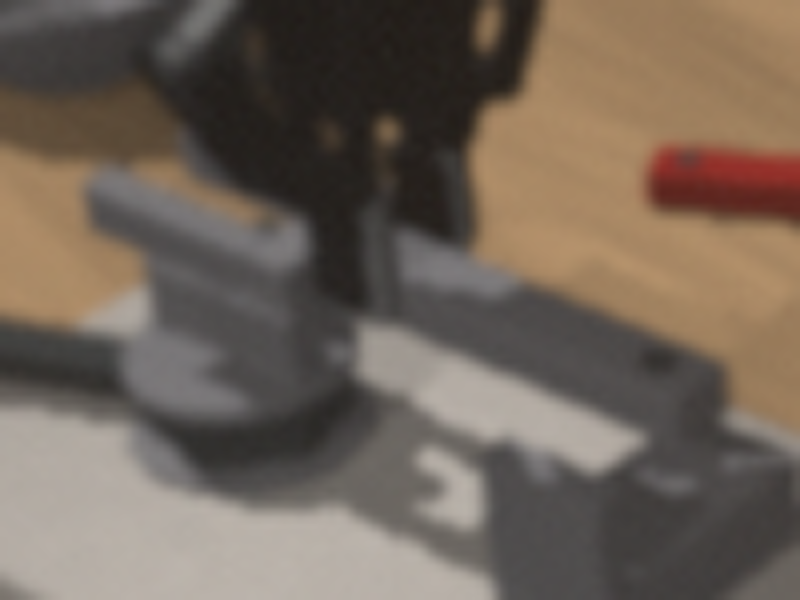

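The near prong runs from its tip at about (90,200) to the crossbar at about (305,245). Just below it is the tang face, from about (155,268) to (305,318), so I'll compare these with the projected model.

Run:
```python
from h import *
f=lambda Q:((proj('scene',Q)-[165,145]+.44)*8).round(0)
th=np.radians(12); x=np.array([np.cos(th),np.sin(th),0]); y=np.array([-np.sin(th),np.cos(th),0])
A=np.array([.569,-.1856,0]); M=lambda a,b,z:A+a*x+b*y+[0,0,z]
print('tang foot -,+',f([M(.007,-.03,.087),M(.007,.03,.087)]).tolist(),'chamfer',f([M(.007,-.03,.109),M(.007,.03,.109)]).tolist())
print('shoulder L/R/front',f([M(.0,-.034,.087),M(0,.034,.087),M(.034,0,.087)]).tolist())
print('walltop in -,+',f([M(.02,.125,.117),M(.02,.165,.117)]).tolist())
K=np.array([.5525,-.1179,.1501-.0175]); N=lambda kx,ky,z:K-(kx-.0015)*y+ky*x+[0,0,z]   # ky>0: towards mill +x
print('near prong tip top out/in',f([N(.103,.024,.008),N(.103,.012,.008)]).tolist(),'bottom out',f([N(.103,.024,-.008)]).tolist())
print('near bar corner bottom/top',f([N(.026,.024,-.008),N(.026,.024,.008)]).tolist())
print('handle end top near/far, bottom near',f([N(-.102,.011,.008),N(-.102,-.011,.008),N(-.102,.011,-.008)]).tolist())
print('jac per mm: x,y,z',[(np.array(f([M(0,0,.1)+.02*d]))-f([M(0,0,.1)])).round(1)/20 for d in(x,y,np.array([0,0,1]))])
```

```text
tang foot -,+ [[151.0, 313.0], [296.0, 379.0]] chamfer [[139.0, 247.0], [285.0, 311.0]]
shoulder L/R/front [[159.0, 298.0], [324.0, 372.0], [150.0, 388.0]]
walltop in -,+ [[505.0, 421.0], [624.0, 473.0]]
near prong tip top out/in [[75.0, 170.0], [108.0, 152.0]] bottom out [[85.0, 220.0]]
near bar corner bottom/top [[277.0, 303.0], [268.0, 251.0]]
handle end top near/far, bottom near [[673.0, 383.0], [730.0, 343.0], [677.0, 438.0]]
jac per mm: x,y,z [array([[-2.6,  1.6]]), array([[2.5, 1.1]]), array([[-0.5 , -3.05]])]
```

>>> step_arm(
  moves=[
    {"rx": 0, "ry": 0, "rz": 0, "dx": 7, "dy": 1, "dz": 0, "gripper": -1},
    {"rx": 0, "ry": 0, "rz": 0, "dx": 0, "dy": 0, "dz": 0, "gripper": -1},
    {"rx": 0, "ry": 0, "rz": 0, "dx": 0, "dy": 0, "dz": 5, "gripper": -1},
    {"rx": 0, "ry": 0, "rz": 0, "dx": 0, "dy": 0, "dz": 5, "gripper": -1},
    {"rx": 0, "ry": 0, "rz": 0, "dx": 0, "dy": 0, "dz": 5, "gripper": -1},
    {"rx": 0, "ry": 0, "rz": 0, "dx": 0, "dy": 0, "dz": 5, "gripper": -1},
    {"rx": 0, "ry": 0, "rz": 0, "dx": 0, "dy": 0, "dz": 0, "gripper": -1},
    {"rx": 0, "ry": 0, "rz": 0, "dx": 0, "dy": 0, "dz": 0, "gripper": -1},
  ],
)

```text
clock: 10.0
tcp_pos: [0.5521, -0.1111, 0.1304]
orientation: [1.979, 2.44, 0.0]
contact_force: [0.0, 0.1, -3.4]
grip_width: 0.0203
gripper_force: 69.1
```

```bash
python3 go.py .552 -.111 .1125 102
```

```text
clk 10.0 tcp [ 0.5521 -0.1111  0.1304] yaw 101.9 grip 0.0203 69.1 F [ 0.   0.1 -3.4]
rot [ 0.  -0.  -0.1] d before [ 0.1 -0.1 17.9] d after [ 0.1 -0.1 17.9] j [ 0.51  0.5  -0.54  1.9   0.34  0.83 -0.  ]
```

No contact, so the jaw is over the tang. I'll go on down to the shoulder.

>>> step_arm(
  moves=[
    {"rx": 0, "ry": 0, "rz": 0, "dx": 0, "dy": 0, "dz": 5, "gripper": -1},
    {"rx": 0, "ry": 0, "rz": 0, "dx": 0, "dy": 0, "dz": 5, "gripper": -1},
    {"rx": 0, "ry": 0, "rz": 0, "dx": 0, "dy": 0, "dz": 4, "gripper": -1},
    {"rx": 0, "ry": 0, "rz": 0, "dx": 0, "dy": 0, "dz": 2, "gripper": -1},
    {"rx": 0, "ry": 0, "rz": 0, "dx": 0, "dy": 0, "dz": 0, "gripper": -1},
    {"rx": 0, "ry": 0, "rz": 0, "dx": 0, "dy": 0, "dz": 0, "gripper": -1},
  ],
)

```text
clock: 10.75
tcp_pos: [0.5522, -0.1111, 0.1145]
orientation: [1.979, 2.44, 0.0]
contact_force: [-0.2, 0.5, -2.8]
grip_width: 0.0202
gripper_force: 69.1
```

```bash
python3 go.py .552 -.111 .1125 102
```

```text
clk 10.75 tcp [ 0.5522 -0.1111  0.1145] yaw 101.9 grip 0.0202 69.1 F [-0.2  0.5 -2.8]
rot [ 0.   0.  -0.1] d before [ 0.1 -0.2  2. ] d after [ 0.1 -0.2  2. ] j [ 0.5   0.52 -0.53  1.91  0.36  0.8  -0.02]
```

Next are small steps until contact, then release. The fingers sit between the shoulder and the ledge, so there is free space to open a little.

>>> step_arm(
  moves=[
    {"rx": 0, "ry": 0, "rz": 0, "dx": 0, "dy": 0, "dz": 1, "gripper": -1},
    {"rx": 0, "ry": 0, "rz": 0, "dx": 0, "dy": 0, "dz": 1, "gripper": -1},
    {"rx": 0, "ry": 0, "rz": 0, "dx": 0, "dy": 0, "dz": 0.5, "gripper": -1},
    {"rx": 0, "ry": 0, "rz": 0, "dx": 0, "dy": 0, "dz": 0, "gripper": -1},
    {"rx": 0, "ry": 0, "rz": 0, "dx": 0, "dy": 0, "dz": 0, "gripper": -1},
  ],
)

```text
clock: 11.38
tcp_pos: [0.5521, -0.1111, 0.1125]
orientation: [1.979, 2.44, -0.0]
contact_force: [-2.7, 0.1, 5.4]
grip_width: 0.0198
gripper_force: 70.3
```

>>> step_arm(
  moves=[
    {"rx": 0, "ry": 0, "rz": 0, "dx": 0, "dy": 0, "dz": 0, "gripper": -0.3},
    {"rx": 0, "ry": 0, "rz": 0, "dx": 0, "dy": 0, "dz": 0, "gripper": 0},
    {"rx": 0, "ry": 0, "rz": 0, "dx": 0, "dy": 0, "dz": 0, "gripper": 0},
    {"rx": 0, "ry": 0, "rz": 0, "dx": 0, "dy": 0, "dz": 0, "gripper": 0},
    {"rx": 0, "ry": 0, "rz": 0, "dx": 0, "dy": 0, "dz": -15, "gripper": 0},
    {"rx": 0, "ry": 0, "rz": 0, "dx": 0, "dy": 0, "dz": -30, "gripper": 0},
    {"rx": 0, "ry": 0, "rz": 0, "dx": 0, "dy": 0, "dz": -40, "gripper": 0},
    {"rx": 0, "ry": 0, "rz": 0, "dx": 0, "dy": 0, "dz": -30, "gripper": -1},
    {"rx": 0, "ry": 0, "rz": 0, "dx": 62, "dy": 0, "dz": 0, "gripper": -1},
    {"rx": 0, "ry": 0, "rz": 0, "dx": 62, "dy": 0, "dz": 0, "gripper": -1},
    {"rx": 0, "ry": 0, "rz": 0, "dx": 62, "dy": 0, "dz": 0, "gripper": -1},
    {"rx": 0, "ry": 0, "rz": 0, "dx": 0, "dy": 0, "dz": 0, "gripper": -1},
  ],
)

```text
clock: 12.88
tcp_pos: [0.5125, 0.077, 0.2285]
orientation: [1.967, 2.449, 0.005]
contact_force: [1.3, -0.7, 0.0]
grip_width: -0.0001
gripper_force: 0.0
```

Run:
```python
from h import *
b=snap('scene','s4.png'); a=snap('top','t4.png')
A=cv2.resize(a[140:245,275:415],(420,315),interpolation=cv2.INTER_CUBIC)
B=cv2.resize(b[140:260,120:280],(800,600),interpolation=cv2.INTER_CUBIC)[:, :]
A=cv2.resize(a[140:230,280:415],(800,533),interpolation=cv2.INTER_CUBIC)
cv2.imwrite('pics/c6.png',A); cv2.imwrite('pics/c7.png',B)
```

```text
(no output)
```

View pics/c6.png

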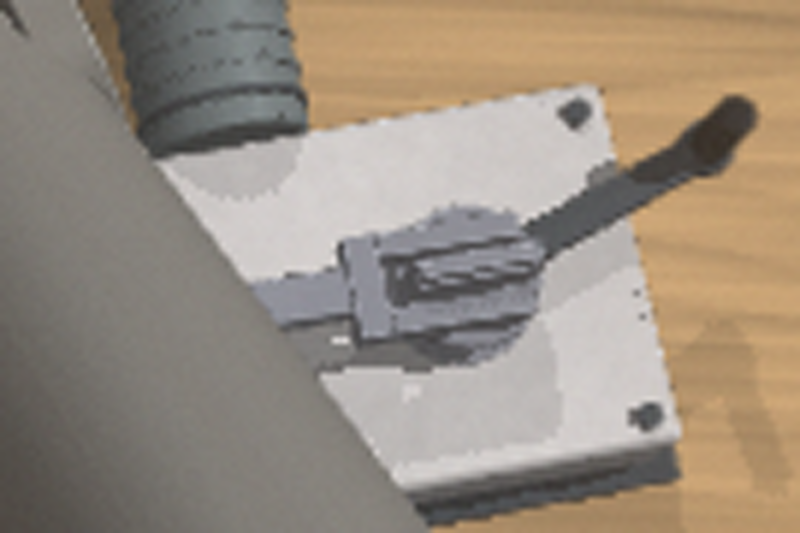

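The key lies flat in the top view, with its jaw around the tang at (465,270) and the shoulder visible around it. The knob is unchanged at (737,112). Now I'll go behind the knob on its counter-clockwise side with the fingers shut.

```bash
python3 go.py .672 -.277 .2285 122
```

```text
clk 12.97 tcp [0.5138 0.0712 0.2277] yaw 102.0 grip 0.0001 0.0 F [-1.1 -0.3 -0. ]
rot [  0.   0. -20.] d before [-373.5   82.3   -0.5] d after [-379.2  -50.3   -0.8] j [ 0.3   0.32 -0.67  1.92  0.24  0.98 -0.27]
```

>>> step_arm(
  moves=[
    {"rx": 0, "ry": 0, "rz": 0, "dx": -30, "dy": 6, "dz": 0, "gripper": -1},
    {"rx": 0, "ry": 0, "rz": 0, "dx": -52, "dy": 12, "dz": 0, "gripper": -1},
    {"rx": 0, "ry": 0, "rz": 0, "dx": -55, "dy": 12, "dz": 0, "gripper": -1},
    {"rx": 0, "ry": 0, "rz": 0, "dx": -55, "dy": 12, "dz": 0, "gripper": -1},
    {"rx": 0, "ry": 0, "rz": 0, "dx": -55, "dy": 12, "dz": 0, "gripper": -1},
    {"rx": 0, "ry": 0, "rz": 0, "dx": -55, "dy": 12, "dz": 0, "gripper": -1},
    {"rx": 0, "ry": 0, "rz": 0, "dx": -50, "dy": 11, "dz": 0, "gripper": -1},
    {"rx": 0, "ry": 0, "rz": 0, "dx": -22, "dy": 5, "dz": 0, "gripper": -1},
    {"rx": 0, "ry": 0, "rz": -10, "dx": 0, "dy": 0, "dz": 0, "gripper": -1},
    {"rx": 0, "ry": 0, "rz": -10, "dx": 0, "dy": 0, "dz": 0, "gripper": -1},
    {"rx": 0, "ry": 0, "rz": 0, "dx": 0, "dy": 0, "dz": 0, "gripper": -1},
    {"rx": 0, "ry": 0, "rz": 0, "dx": 0, "dy": 0, "dz": 0, "gripper": -1},
  ],
)

```text
clock: 14.48
tcp_pos: [0.6705, -0.2796, 0.2268]
orientation: [-1.532, -2.742, 0.001]
contact_force: [0.4, 0.2, -0.3]
grip_width: 0.0003
gripper_force: 0.0
```

```bash
python3 go.py .672 -.277 .112 122
```

```text
clk 14.47 tcp [ 0.6705 -0.2796  0.2268] yaw 121.6 grip 0.0003 0.0 F [ 0.4  0.2 -0.3]
rot [-0.   0.  -0.4] d before [  1.4   2.7 114.8] d after [  1.4   2.7 114.8] j [ 0.67  0.65 -0.58  1.41  0.37  1.19  0.6 ]
```

>>> step_arm(
  moves=[
    {"rx": 0, "ry": 0, "rz": 0, "dx": 1, "dy": 6, "dz": 25, "gripper": -1},
    {"rx": 0, "ry": 0, "rz": 0, "dx": 0, "dy": 0, "dz": 40, "gripper": -1},
    {"rx": 0, "ry": 0, "rz": 0, "dx": 0, "dy": 0, "dz": 30, "gripper": -1},
    {"rx": 0, "ry": 0, "rz": 0, "dx": 0, "dy": 0, "dz": 19, "gripper": -1},
    {"rx": 0, "ry": 0, "rz": 0, "dx": 0, "dy": 0, "dz": 0, "gripper": -1},
    {"rx": 0, "ry": 0, "rz": 0, "dx": 0, "dy": -5, "dz": 0, "gripper": -1},
    {"rx": 0, "ry": 0, "rz": 0, "dx": 0, "dy": -5, "dz": 0, "gripper": -1},
    {"rx": 0, "ry": 0, "rz": 0, "dx": 0, "dy": -5, "dz": 0, "gripper": -1},
    {"rx": 0, "ry": 0, "rz": 0, "dx": 0, "dy": 0, "dz": 0, "gripper": -1},
  ],
)

```text
clock: 15.6
tcp_pos: [0.6625, -0.2829, 0.1132]
orientation: [1.526, 2.745, -0.001]
contact_force: [-0.3, 0.1, -0.1]
grip_width: -0.0005
gripper_force: 0.0
```

```bash
python3 go.py .672 -.277 .112 122
```

```text
clk 15.6 tcp [ 0.6625 -0.2829  0.1132] yaw 121.8 grip -0.0005 0.0 F [-0.3  0.1 -0.1]
rot [-0.   0.  -0.2] d before [ 0.  11.2  1.2] d after [-0.  11.2  1.2] j [ 0.67  0.75 -0.54  1.51  0.43  1.    0.56]
```

>>> step_arm(
  moves=[
    {"rx": 0, "ry": 0, "rz": 0, "dx": 0, "dy": -4, "dz": 0, "gripper": -1},
    {"rx": 0, "ry": 0, "rz": 2.5, "dx": -0.9, "dy": -5.9, "dz": 0, "gripper": -1},
    {"rx": 0, "ry": 0, "rz": 2.5, "dx": -0.9, "dy": -5.9, "dz": 0, "gripper": -1},
    {"rx": 0, "ry": 0, "rz": 2.5, "dx": -0.9, "dy": -5.9, "dz": 0, "gripper": -1},
    {"rx": 0, "ry": 0, "rz": 2.5, "dx": -0.9, "dy": -5.9, "dz": 0, "gripper": -1},
    {"rx": 0, "ry": 0, "rz": 2.5, "dx": -0.9, "dy": -5.9, "dz": 0, "gripper": -1},
    {"rx": 0, "ry": 0, "rz": 2.5, "dx": -0.9, "dy": -5.9, "dz": 0, "gripper": -1},
    {"rx": 0, "ry": 0, "rz": 2.5, "dx": -0.9, "dy": -5.9, "dz": 0, "gripper": -1},
    {"rx": 0, "ry": 0, "rz": 2.5, "dx": -0.9, "dy": -5.9, "dz": 0, "gripper": -1},
  ],
)

```text
clock: 16.73
tcp_pos: [0.6193, -0.3094, 0.1129]
orientation: [1.982, 2.436, 0.001]
contact_force: [4.2, 1.1, -1.2]
grip_width: -0.0002
gripper_force: 1.9
```

```bash
cat > arc.py <<'E'
from h import *
o=r.get_obs(); d=o['tcp_pos'][:2]-[.567,-.184]; R=cv2.Rodrigues(o['orientation'])[0]
f=np.degrees(np.arctan2(d[1],d[0])); print('clk',round(o['clock'],2),'rad',np.hypot(*d).round(4),'ang',f.round(1),'lever cw~',(12-f+10.3).round(1),'yaw',np.degrees(np.arctan2(R[1,0],R[0,0])).round(1),'F tool',(R.T@o['contact_force']).round(1),'z',o['tcp_pos'][2].round(4))
E
python3 arc.py
```

```text
clk 16.73 rad 0.1358 ang -67.4 lever cw~ 89.7 yaw 101.8 F tool [0.3 4.3 1.2] z 0.1129
```

>>> step_arm(
  moves=[
    {"rx": 0, "ry": 0, "rz": 2.5, "dx": -0.9, "dy": -5.9, "dz": 0, "gripper": -1},
    {"rx": 0, "ry": 0, "rz": 2.5, "dx": -0.9, "dy": -5.9, "dz": 0, "gripper": -1},
    {"rx": 0, "ry": 0, "rz": 2.5, "dx": -0.9, "dy": -5.9, "dz": 0, "gripper": -1},
    {"rx": 0, "ry": 0, "rz": 2.5, "dx": -0.9, "dy": -5.9, "dz": 0, "gripper": -1},
    {"rx": 0, "ry": 0, "rz": 2.5, "dx": -0.9, "dy": -5.9, "dz": 0, "gripper": -1},
    {"rx": 0, "ry": 0, "rz": 2.5, "dx": -0.9, "dy": -5.9, "dz": 0, "gripper": -1},
    {"rx": 0, "ry": 0, "rz": 2.5, "dx": -0.9, "dy": -5.9, "dz": 0, "gripper": -1},
    {"rx": 0, "ry": 0, "rz": 2.5, "dx": -0.9, "dy": -5.9, "dz": 0, "gripper": -1},
  ],
)

```text
clock: 17.73
tcp_pos: [0.5722, -0.3193, 0.1128]
orientation: [2.376, 2.055, -0.0]
contact_force: [4.0, -1.5, -1.5]
grip_width: -0.0
gripper_force: 1.9
```

```bash
python3 arc.py; python3 -c "
from h import *
b=snap('scene','s5.png'); a=snap('top','t5.png')
A=cv2.resize(a[140:230,280:415],(800,533),interpolation=cv2.INTER_CUBIC);B=cv2.resize(b[130:280,120:320],(533,400),interpolation=cv2.INTER_CUBIC)
cv2.imwrite('pics/c8.png',B)"
```

```text
clk 17.73 rad 0.1354 ang -87.8 lever cw~ 110.1 yaw 81.7 F tool [-0.9  4.2  1.5] z 0.1128
```

>>> step_arm(
  moves=[
    {"rx": 0, "ry": 0, "rz": 2.5, "dx": -0.9, "dy": -5.9, "dz": 0, "gripper": -1},
    {"rx": 0, "ry": 0, "rz": 2.5, "dx": -0.9, "dy": -5.9, "dz": 0, "gripper": -1},
    {"rx": 0, "ry": 0, "rz": 2.5, "dx": -0.9, "dy": -5.9, "dz": 0, "gripper": -1},
    {"rx": 0, "ry": 0, "rz": 2.5, "dx": -0.9, "dy": -5.9, "dz": 0, "gripper": -1},
  ],
)

```text
clock: 18.32
tcp_pos: [0.5484, -0.3177, 0.1128]
orientation: [2.546, 1.841, -0.0]
contact_force: [3.0, -1.6, -1.1]
grip_width: -0.0002
gripper_force: 1.9
```

```bash
python3 arc.py
```

```text
clk 18.32 rad 0.135 ang -97.9 lever cw~ 120.2 yaw 71.7 F tool [-0.6  3.4  1.1] z 0.1128
```

>>> step_arm(
  moves=[
    {"rx": 0, "ry": 0, "rz": 1.3, "dx": -0.5, "dy": -3, "dz": 0, "gripper": -1},
    {"rx": 0, "ry": 0, "rz": 1.3, "dx": -0.5, "dy": -3, "dz": 0, "gripper": -1},
    {"rx": 0, "ry": 0, "rz": 0, "dx": 0, "dy": 0, "dz": 0, "gripper": -1},
  ],
)

```text
clock: 18.7
tcp_pos: [0.5423, -0.3166, 0.1128]
orientation: [-2.584, -1.786, 0.001]
contact_force: [1.5, -2.2, -0.2]
grip_width: 0.0001
gripper_force: 1.0
```

```bash
python3 arc.py
```

```text
clk 18.7 rad 0.1349 ang -100.5 lever cw~ 122.8 yaw 69.3 F tool [-1.5  2.2  0.2] z 0.1128
```

>>> step_arm(
  moves=[
    {"rx": 0, "ry": 0, "rz": 1.3, "dx": -0.5, "dy": -3, "dz": 0, "gripper": -1},
    {"rx": 0, "ry": 0, "rz": 1.3, "dx": -0.5, "dy": -3, "dz": 0, "gripper": -1},
    {"rx": 0, "ry": 0, "rz": 0, "dx": 0, "dy": 0, "dz": 0, "gripper": -1},
  ],
)

```text
clock: 19.08
tcp_pos: [0.5367, -0.3154, 0.1128]
orientation: [2.624, 1.727, -0.0]
contact_force: [2.8, -2.0, 0.4]
grip_width: -0.0001
gripper_force: 1.8
```

```bash
python3 arc.py
```

```text
clk 19.07 rad 0.1349 ang -103.0 lever cw~ 125.3 yaw 66.7 F tool [-0.8  3.4 -0.4] z 0.1128
```

>>> step_arm(
  moves=[
    {"rx": 0, "ry": 0, "rz": 1.3, "dx": -0.5, "dy": -3, "dz": 0, "gripper": -1},
    {"rx": 0, "ry": 0, "rz": 1.3, "dx": -0.5, "dy": -3, "dz": 0, "gripper": -1},
    {"rx": 0, "ry": 0, "rz": 0, "dx": 0, "dy": 0, "dz": 0, "gripper": -1},
  ],
)

```text
clock: 19.45
tcp_pos: [0.5343, -0.3151, 0.1133]
orientation: [2.657, 1.664, 0.008]
contact_force: [13.1, -6.6, -9.7]
grip_width: -0.0001
gripper_force: 7.3
```

```bash
python3 arc.py; python3 -c "
from h import *
b=snap('scene','s6.png'); a=snap('top','t6.png')
c=b[130:280,120:320]; d=a[140:240,275:415]
cv2.imwrite('pics/c9.png',cv2.vconcat([cv2.resize(c,(400,300),interpolation=cv2.INTER_CUBIC),cv2.resize(d,(400,286),interpolation=cv2.INTER_CUBIC)]))"
```

```text
clk 19.45 rad 0.1351 ang -104.0 lever cw~ 126.3 yaw 64.1 F tool [-0.2 14.5  9.8] z 0.1133
```

View pics/c9.png

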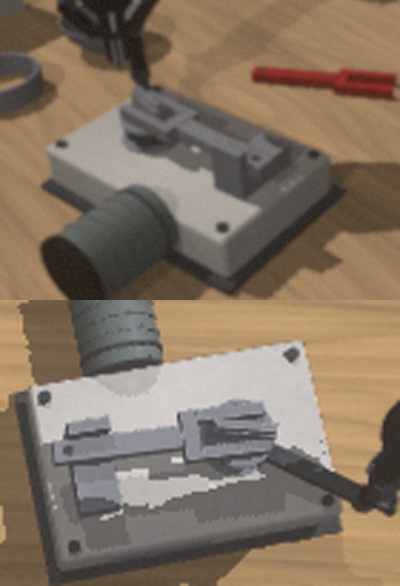

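The key handle bears on the wall, its jaw is around the tang, and the lever has come up hard at about 126°, as computed. The pushing force jumped from 3 to 14 N. I'll back off and lift clear.

>>> step_arm(
  moves=[
    {"rx": 0, "ry": 0, "rz": 0, "dx": 0, "dy": 8, "dz": 0, "gripper": -1},
    {"rx": 0, "ry": 0, "rz": 0, "dx": -4, "dy": 15, "dz": 0, "gripper": -1},
    {"rx": 0, "ry": 0, "rz": 0, "dx": -4, "dy": 5, "dz": 0, "gripper": -1},
    {"rx": 0, "ry": 0, "rz": 0, "dx": 0, "dy": 0, "dz": -40, "gripper": -1},
    {"rx": 0, "ry": 0, "rz": 0, "dx": 0, "dy": 0, "dz": -50, "gripper": -1},
    {"rx": 0, "ry": 0, "rz": 0, "dx": 0, "dy": 0, "dz": -40, "gripper": -1},
    {"rx": 0, "ry": 0, "rz": 0, "dx": 0, "dy": 0, "dz": 0, "gripper": -1},
    {"rx": 0, "ry": 0, "rz": 0, "dx": 0, "dy": 0, "dz": 0, "gripper": -1},
  ],
)

```text
clock: 20.55
tcp_pos: [0.5516, -0.3329, 0.2419]
orientation: [-2.661, -1.666, 0.002]
contact_force: [-0.2, 0.2, -0.8]
grip_width: 0.0
gripper_force: 0.0
```

```bash
python3 -c "
from bench import r
o=r.get_obs(); print(o['clock'],o['tcp_pos'],o['contact_force']); print(r.hand_in())"
```

```text
20.55 [ 0.55157935 -0.33291116  0.24186409] [-0.18094953  0.1789215  -0.82748617]
the job is handed in; nothing more can be done
None
```

I handed the job in at 20.6 s: the locknut lever came up hard at about 126° (14.5 N), the wide key sits over the tang with its handle against the stop, and the arm is clear; no verdict was returned.

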